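Push the gearbox control-unit housing home in its rack lane

TASK

Push the aluminium control-unit housing that stands on the loading deck of the bench rack down the empty middle lane, square and right up against the rubber buffer at its end. Its machined sides must not touch either steel guide rail on the way. Only push it along the deck with the fingers, never lift or tip it, and leave everything else where it is.

Things in the scene. Friction and masses are not known exactly. Their poses are not given: they have to be found in the camera images.
- rack: fixed bench rack with three parallel lanes, its +x (down the lanes to the end stop) pointing roughly to the robot's left (world +y) within 0.25 rad; +y left of that, z up. Origin: at bench height (z = 0), on the middle lane's axis, at the lanes' mouths. Black plastic deck 30 mm above the bench, x -220 to +200 mm, y -170 to +170 mm; before x = 0 it is an open loading deck.
- lane_mouth (a point): middle of the mouth of the middle (empty) lane, on the deck (30 mm above the bench), at the rack's x = 0, y = 0. Axes as the rack's. The three lanes are 96 mm wide between rails and 104 mm apart; the outer two are occupied.
- lane_end (a point): middle of the face of the rubber buffer that ends the middle lane, at deck height: 170 mm down the lane from its mouth. The buffer stands 8 to 34 mm above the deck, 74 mm wide; behind it is a steel upstand up to 44 mm above the deck. Axes as the rack's.
- rail_left: the steel guide rail on the left (+y) side of the middle lane: straight, 8 mm thick, 22 mm high above the deck, 176 mm long, rounded nose. Origin: its near end (at the lane's mouth), centre line, at bench height (z = 0); axes as the rack's. Its inner face is 48 mm from the lane's axis.
- rail_right: the like rail on the right (-y) side of the middle lane; its inner face is 48 mm from the lane's axis.
- housing: the control-unit housing: aluminium box 120 (x) by 80 (y) by 50 mm, flat upright sides, 0.5 to 0.95 kg; black plug boss 30 mm wide on the lid, up to 66 mm, 32 mm towards its -x end. Starts on the loading deck before the middle lane, off its axis and askew, +x end towards the lane; slides with dry friction and stays where left. Origin: centre of the underside. Home: origin 110 mm down the lane.
- parked_housing: second housing, identical to housing, already home in the rack's left lane (its +y side). Origin: centre of its underside. Leave it alone.
- carton: closed cardboard carton 110 x 78 x 52 mm, already home in the rack's right lane (its -y side). Origin: centre of its underside. Leave it alone.
- bearing: small taper bearing, 42 mm diameter, 18 mm high, standing on the deck in front of the left lane. Origin: centre of its underside. Leave it alone.
- socket: steel spanner socket, 26 mm diameter, 34 mm high, standing on the deck in front of the right lane. Origin: centre of its underside. Leave it alone.
- gear: gear wheel, 89 mm over the teeth, 32 mm high with its hub, lying on the bench to the robot's right. Origin: centre of its underside. Leave it alone.
- shaft: gear shaft standing on its end on the bench to the robot's left, 69 mm over the largest teeth, 106 mm high. Origin: centre of its underside. Leave it alone.
- bottle: plastic bottle, 44 mm diameter, 115 mm high, on the bench to the robot's right. Origin: centre of its underside. Leave it alone.
- screwdriver: screwdriver lying on the bench to the robot's left. Leave it alone.
Mind the look-alikes: they are no part of the job. Leave any green or turquoise look-alike of the housing alone.

How it is judged:
By the outcome, as a careful person would: the job done as asked, in the order asked, and still so for the second after the job is handed in, with the robot touching nothing.
It also fails if it takes over 61 s, if anything falls off the work surface, if the arm or the gripper's body presses on something with over 40 N, if the wrist force passes 120 N, or if a joint passes its speed limit or range.

ROBOT

A 6-joint arm with a two-finger parallel gripper is mounted at the origin on the work surface. World frame = base frame: x ahead of the robot, y to its left, z up, the work surface at z = 0. Lengths are in m, angles in rad, forces in N, time in s.
With the tool pointing down it reaches from about 0.25 to 0.775 m from the base axis. Payload 4 kg.
Tool frame: the origin (TCP) lies at the centre of the arm's flange, where the gripper is bolted on; the fingertips stand 199 mm ahead of it and the grasp point (between the pads) lies 180 mm ahead of it; z points along the fingers, y is the line along which they close (so a half turn about z gives the same grasp; the last joint's range is limited). The gripper opens to 94 mm and grips with 3 to 60 N. Pads are 16 mm wide; open, the fingers measure 119 mm over their backs; the gripper's body (75 mm by 177 mm) begins 78 mm behind the grasp point.
Start: joints at [1.09, 0.087, 1.371, -0, 1.684, -0.103], TCP at [0.203, 0.511, 0.405] pointing down, gripper open.
Joint ranges: [-3.1, 3.1], [-0.76, 2.03], [0.27, 2.55], [-1.08, 4.22], [0.17, 2.65], [-2.57, 2.57]. Speed limits (rad/s): [2.79, 2.79, 3.14, 3.14, 3.14, 3.14].

INTERFACE

Orientations are given as [roll, pitch, yaw] about the fixed x, y, z axes, in that order (R = Rz(yaw) Ry(pitch) Rx(roll)).
In Python, from bench import robot, eyes, models gives the robot as it stands.
- The arm moves only by the tool step_arm, never from a script. Its argument "commands" is a list that holds one entry, the list of rows, each a list of 7 numbers: the shift along the tool's x, y, z in mm, then the turn, a rotation vector about the tool's x, y, z in rad, then the finger opening in mm, from 0 to 94. In form: [[[tx, ty, tz, wx, wy, wz, gripper], ...]]. A call has 1 to 20 rows; each row shifts and turns the commanded pose from where the row before left it, along the tool's axes as they then stand; what a row does not reach is not made up. A row lasts 1/8 s, in which the tool goes at most 62.5 mm and 10.7 degrees, less where a joint would pass 70% of its speed; a pose out of reach is approached as far as the arm can. A call is refused whole if a number of a shift passes 62.5 or a number of a turn 0.188, either way. A call with a gripper value outside its range is refused whole. The fingers move at their own pace and stop on an object; the grip force is fixed at half the most. Time passes only in rows, so rows that do not move let the fingers close. It gives the time, the measured TCP pose, the force, the opening and the grip force at its end, in the units of the state.
- robot.get_obs(): the state, without advancing time (a new reading comes with each control period).
- eyes.snapshot(name): name is "side" or "top" or "wrist"; returns a dict with "color" (420x560x3 uint8, red, green, blue), "camera_matrix" (3x3 intrinsics, pixels), "D" ([k1, k2, p1, p2, k3] as OpenCV has them; the pictures are not rectified), "eye" and "rotation" of the camera in the world; the wrist camera has in their place "tool_from_camera" (4x4, takes a point from camera to tool coordinates, whose origin is the TCP and whose axes are the flange's). Camera axes: x right, y up, looking along -z (the intrinsics and any distortion apply to the point x, -y, -z); pixel columns grow to the right and rows downward; lengths in m; the calibration is good to about 2 mm. A picture is of the moment at which its call begins: read the wrist's pose just before it. There is no depth.
- robot.close_job(): hands the job in; it is judged then, once.
Trained networks look in a picture, given as the dict that the camera call returned (one of the last four; its "shot" number tells which), for a name from the list of things; names that differ only in an ending like _2 or _b are one class to them, and where a whole thing is asked for, a point or a joint stands for the part that bears it (a point fixed in the world has none). Each returns a list of dicts, best first, with "confidence" (0 to 1); they miss things now and then, are a little off and sometimes report something else, mostly with a low value. They report only what shows in the picture. A call takes as long as a camera call. They do not tell look-alikes from the thing itself.
- models.masks_of(picture, query): "mask" (420x560 bool, what is visible of it) and "xy" ([column, row] in pixels, amid what is visible of it).
- models.tip_of(picture, query): "xy" ([column, row] in pixels: a listed point, or the origin of a listed thing).
The state is a dict: "time": time; "joint_positions": joint angles; "qvel": joint speeds; "joint_torque": joint torques, N m; "tool_pos": TCP position; "ee_rot": TCP orientation; "wrist_force": force on the tool from outside, world axes, zero at the start; "wrist_torque": the same for the moment, N m; "width": finger opening in m; "finger_force": force on a finger pad.
Only numpy, scipy, OpenCV 4.12 (cv2) and the standard library are available. Lean on these libraries where they do the work, as an engineer would, in place of code of your own. Each camera call takes 0.05 s, during which the arm holds its last target. There are 200 camera calls.

## Working session

There is one attempt and no reset: what is moved stays moved. The work goes in short steps, Python scripts to look and compute and a tool call to move; the robot and the scene stay as the last step left them, time stands still between calls to the robot, and variables do not carry over. Pictures are saved under pics/ and viewed, at most 10 in all, crops included, and the job is handed in when it is done.

Besides the shell and the picture viewer there is one more tool, called after "Call:" as name(argument=value, ...), one argument or row to a line, values as JSON. step_arm: Moves the arm, as the interface text tells. Its arguments: {"type":"object","properties":{"commands":{"type":"array"}},"required":["commands"]}

```bash
mkdir -p pics
cat > h.py <<'E'
import numpy as np, cv2
from bench import robot, eyes, models
from scipy.spatial.transform import Rotation as R
def cam(p, obs=None):
    if 'eye' in p:
        return np.array(p['eye']), np.array(p['rotation'])
    T=np.array(p['tool_from_camera']); o=obs
    Rt=R.from_euler('xyz',o['ee_rot']).as_matrix()
    return Rt@T[:3,3]+np.array(o['tool_pos']), Rt@T[:3,:3]
def ray(p,uv,z,obs=None):
    e,M=cam(p,obs); K=np.array(p['camera_matrix'])
    q=cv2.undistortPoints(np.array(uv,float).reshape(-1,1,2),K,np.array(p['D'],float))[:,0]
    d=np.c_[q[:,0],-q[:,1],-np.ones(len(q))]@M.T
    return e+d*((z-e[2])/d[:,2])[:,None]
def proj(p,X,obs=None):
    e,M=cam(p,obs); c=(np.atleast_2d(X)-e)@M*[1,-1,-1]
    return cv2.projectPoints(c,np.zeros(3),np.zeros(3),np.array(p['camera_matrix']),np.array(p['D'],float))[0][:,0]
def save(p,n): cv2.imwrite('pics/'+n,p['color'][:,:,::-1])
E
cat > a.py <<'E'
from h import *
print(robot.get_obs())
for n in ('top','side','wrist'):
    o=robot.get_obs(); p=eyes.snapshot(n); save(p,n+'1.png')
    print(n,p['camera_matrix'],p['D'],cam(p,o)[0])
    for q,z in (('housing',.08),('lane_mouth',.03),('lane_end',.03),('rail_left',0),('rail_right',0),('rack',0)):
        for r in models.tip_of(p,q)[:3]: print(q,'tip',np.round(r['xy'],1),round(r['confidence'],2),ray(p,r['xy'],.03 if z==.08 else z,o).round(4))
    for r in models.masks_of(p,'housing')[:4]: print('mask',r['xy'],r['confidence'],r['mask'].sum())
E
python3 a.py; python3 -c "
import cv2,numpy as np
a=[cv2.imread('pics/%s1.png'%n) for n in('top','side')]
"
```

```text
{'time': 0.0, 'joint_positions': array([ 1.08994724e+00,  8.79753435e-02,  1.37222301e+00, -3.17880062e-05,
        1.68357299e+00, -1.03102230e-01]), 'qvel': array([-0.00023994, -0.00069636, -0.00022422,  0.00010839,  0.00061534,
       -0.00039007]), 'joint_torque': array([-5.05142270e-04, -3.40175772e+01, -3.02430296e+01,  7.16672279e-02,
        3.29330668e-02, -1.76383292e-04]), 'tool_pos': array([0.20281881, 0.51113179, 0.40350842]), 'ee_rot': array([-3.13942228e+00, -1.92803526e-04,  2.76384204e+00]), 'wrist_force': array([ 0.26454662, -0.28146603, -0.00461456]), 'wrist_torque': array([ 0.01247292,  0.00444444, -0.02676944]), 'finger_force': 0.0, 'width': 0.09354561124132243}
top [[472.84000183   0.         286.544339  ]
 [  0.         472.84000183 211.67484214]
 [  0.           0.           1.        ]] [-0.1550274  0.         0.         0.         0.       ] [0.24173458 0.01507821 1.37678513]Traceback (most recent call last):
  File "a.py", line 7, in <module>
    for r in models.tip_of(p,q)[:3]: print(q,'tip',np.round(r['xy'],1),round(r['confidence'],2),ray(p,r['xy'],.03 if z==.08 else z,o).round(4))
                                                                                                ~~~^^^^^^^^^^^^^^^^^^^^^^^^^^^^^^^^^^
  File "h.py", line 14, in ray
    return e+d*((z-e[2])/d[:,2])[:,None]
                         ~^^^^^
IndexError: too many indices for array: array is 1-dimensional, but 2 were indexed
[ WARN:0@0.011] global loadsave.cpp:275 findDecoder imread_('pics/side1.png'): can't open/read file: check file path/integrity
```

```bash
python3 - <<'E'
s=open('h.py').read()
s=s.replace("return np.array(p['eye']), np.array(p['rotation'])","r=np.array(p['rotation'],float); return np.array(p['eye']), (r if r.ndim==2 else (R.from_euler('xyz',r) if len(r)==3 else R.from_quat(r)).as_matrix())")
open('h.py','w').write(s)
E
sed -i "s/^    print(n,.*/    print(n,p.get('rotation'),cam(p,o)[0])/" a.py; python3 a.py
```

```text
{'time': 0.1, 'joint_positions': array([ 1.08990877e+00,  8.78781578e-02,  1.37206840e+00, -1.55073075e-05,
        1.68358675e+00, -1.03096834e-01]), 'qvel': array([-4.33846493e-04, -8.08323604e-04, -1.68955002e-03, -2.09523097e-04,
       -1.78800437e-03, -5.24273628e-05]), 'joint_torque': array([ 2.37439912e-03, -3.41253126e+01, -3.03301978e+01,  7.20875454e-02,
        3.03705095e-02, -9.03192426e-05]), 'tool_pos': array([0.20283809, 0.51112856, 0.40364006]), 'ee_rot': array([-3.13966071e+00, -1.84391360e-04,  2.76380002e+00]), 'wrist_force': array([ 0.17077888, -0.16639909,  1.39734773]), 'wrist_torque': array([0.00555974, 0.04817187, 0.02708755]), 'finger_force': 0.0, 'width': 0.09351861706705937}
top [ 2.00034474e-01  1.28488104e-03 -1.56217544e+00] [0.24173458 0.01507821 1.37678513]
housing tip [329.4 194.7] 0.89 [[ 0.5666 -0.106   0.03  ]]
housing tip [179.8 163.7] 0.87 [[0.6588 0.3404 0.03  ]]
housing tip [417.3 300.9] 0.78 [[ 0.2586 -0.3554  0.03  ]]
lane_mouth tip [283.9 204.4] 0.82 [[0.5363 0.0271 0.03  ]]
lane_end tip [227.2 208.6] 0.85 [[0.5225 0.1924 0.03  ]]
lane_end
[... 224 characters left out ...]
 [175.1, 157.9] 0.67 1174
side [ 1.08618939 -0.02523631 -0.62440871] [-0.18906613 -0.92514243  0.6980425 ]
housing tip [329.7 251.4] 0.87 [[ 0.5618 -0.108   0.03  ]]
housing tip [296.5 370.3] 0.81 [[ 0.2447 -0.3897  0.03  ]]
housing tip [266.9 189.3] 0.81 [[0.6401 0.2905 0.03  ]]
lane_mouth tip [291.5 236.3] 0.79 [[0.5268 0.0067 0.03  ]]
lane_end tip [253.7 210.2] 0.7 [[0.5259 0.1899 0.03  ]]
rail_left tip [276.3 249.4] 0.44 [[0.4838 0.0144 0.    ]]
rail_right tip [304.7 235.7] 0.89 [[0.5916 0.0312 0.    ]]
rack tip [294.1 242.1] 0.91 [[0.546  0.0192 0.    ]]
mask [263.0, 180.0] 0.83 603
mask [297.8, 366.6] 0.71 2829
mask [332.4, 242.0] 0.56 1619
wrist None [0.14155332 0.5365784  0.38395319]
```

View pics/top1.png

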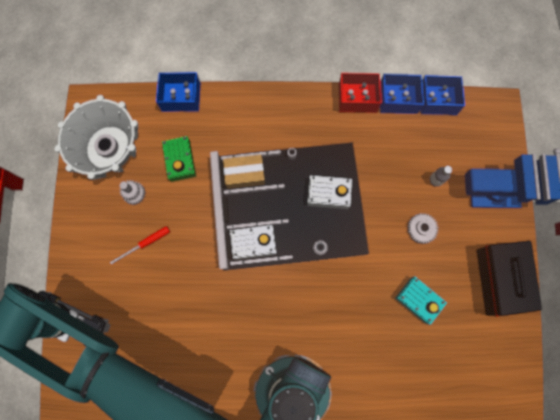

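View pics/wrist1.png

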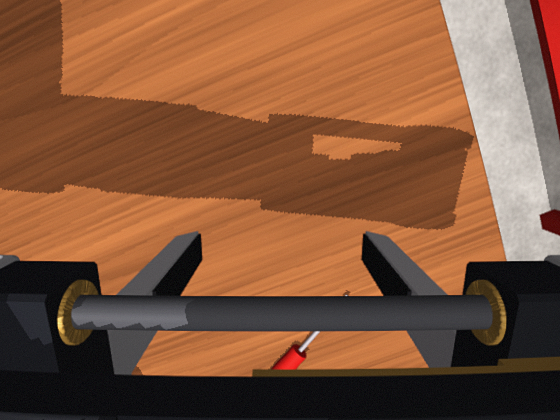

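Candidates in the top view: silver box at (330,191) on the loading deck, parked silver (253,240), green (178,158) and turquoise (422,300). I choose the one at (330,191). I'll move the wrist camera over it for the close check.

Call:
step_arm(
  commands=[
    [[0, 0, 0, 0, 0, 0.187, 40], [0, 0, 0, 0, 0, 0.187, 40], [0, 0, 0, 0, 0, 0.187, 40], [0, 0, 0, 0, 0, 0.187, 40], [0, 0, 0, 0, 0, 0.187, 40], [0, 0, 0, 0, 0, 0.187, 40], [-48, 21, 0, 0, 0, 0, 40], [-48, 21, 0, 0, 0, 0, 40], [-48, 21, 0, 0, 0, 0, 40], [-48, 21, 0, 0, 0, 0, 40], [-48, 21, 0, 0, 0, 0, 40], [-48, 21, 0, 0, 0, 0, 40], [-48, 21, 0, 0, 0, 0, 40], [-48, 21, 0, 0, 0, 0, 40], [-48, 21, 0, 0, 0, 0, 40], [-48, 21, 0, 0, 0, 0, 40], [-48, 21, 0, 0, 0, 0, 40], [-48, 21, 0, 0, 0, 0, 40], [-48, 21, 0, 0, 0, 0, 40], [-48, 21, 0, 0, 0, 0, 40]],
  ],
)

```text
time: 3.8
tool_pos: [0.5444, -0.1399, 0.4048]
ee_rot: [3.141, -0.0, 1.642]
wrist_force: [1.1, 0.7, 0.6]
width: 0.0398
finger_force: 0.0
```

Run:
```python
from h import *
o=robot.get_obs(); p=eyes.snapshot('wrist'); save(p,'wrist2.png')
print(o['tool_pos'],o['ee_rot'],o['time'],p['camera_matrix'],p['D'],p['tool_from_camera'])
print(ray(p,[[0,0],[560,0],[0,420],[560,420]],.03,o))
for q,z in (('housing',.03),('lane_mouth',.03),('lane_end',.03),('rail_left',0),('rail_right',0),('rack',0)):
    for r in models.tip_of(p,q)[:3]: print(q,'tip',np.round(r['xy'],1),round(r['confidence'],2),ray(p,r['xy'],z,o).round(4))
```

```text
[ 0.54438749 -0.13990848  0.40477486] [ 3.14104727e+00 -1.04999568e-04  1.64156042e+00] 3.8 [[324.06784972   0.         281.44086419]
 [  0.         324.06784972 206.94605026]
 [  0.           0.           1.        ]] [-0.04628945  0.          0.          0.          0.        ] [[ 3.27109024e-05  9.73688688e-01  2.27882288e-01  6.69104349e-02]
 [ 9.99999945e-01 -1.06739349e-04  3.12529758e-04 -1.06851075e-04]
 [ 3.28630697e-04  2.27882265e-01 -9.73688639e-01  2.07544328e-02]
 [ 0.00000000e+00  0.00000000e+00  0.00000000e+00  1.00000000e+00]]
[[ 0.24065906  0.04222017  0.03      ]
 [ 0.81624609  0.08289982  0.03      ]
 [ 0.16585753 -0.49661737  0.03      ]
 [ 0.96503147 -0.43976561  0.03      ]]
housing tip [305.6 159.3] 0.56 [[ 0.5679 -0.1009  0.03  ]]
lane_mouth tip [288.4  31.6] 0.86 [[0.5397 0.0259 0.03  ]]
rail_right tip [331.6  41.9] 0.94 [[0.5879 0.0272 0.    ]]
rack tip [284.3  42.5] 0.87 [[0.536  0.0227 0.    ]]
```

View pics/wrist2.png

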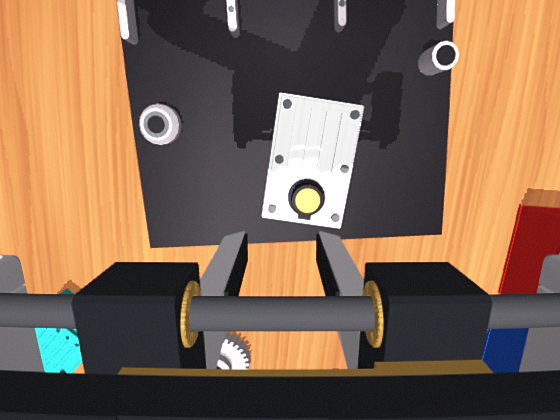

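The picture confirms the plain aluminium housing (lid corners ≈ (279,93), (363,105), (341,229), (262,217)), with the bearing at (160,124) and the socket at (443,57) clear of it. The rails start at the top edge, so I'll look further ahead for the rack axis.

Call:
step_arm(
  commands=[
    [[60, 0, 0, 0, 0, 0, 40], [60, 0, 0, 0, 0, 0, 40], [50, 0, 0, 0, 0, 0, 40], [0, 0, 0, 0, 0, 0, 40], [0, 0, 0, 0, 0, 0, 40]],
  ],
)

```text
time: 4.78
tool_pos: [0.5312, 0.032, 0.4052]
ee_rot: [3.141, 0.001, 1.644]
wrist_force: [-1.2, -1.0, -0.8]
width: 0.0401
finger_force: 0.0
```

Run:
```python
from h import *
o=robot.get_obs(); p=eyes.snapshot('wrist'); save(p,'wrist3.png')
import pickle; pickle.dump((o,p),open('w3.pkl','wb'))
print(o['tool_pos'],o['ee_rot'],o['time'])
for q,z in (('housing',.03),('lane_mouth',.03),('lane_end',.03),('rail_left',0),('rail_right',0),('rack',0)):
    for r in models.tip_of(p,q)[:3]: print(q,'tip',np.round(r['xy'],1),round(r['confidence'],2),ray(p,r['xy'],z,o).round(4))
o2=dict(o,tool_pos=[0.54438749,-0.13990848,0.40477486],ee_rot=[3.14104727e+00,-1.05e-04,1.64156042])
c=ray(p,[[279,93],[363,105],[341,229],[262,217]],.08,o2)
print(c.round(4),c.mean(0)); 
for i in range(4):
    d=c[(i+1)%4]-c[i]; print(np.linalg.norm(d),np.arctan2(d[1],d[0]))
print('back edge of deck',ray(p,[[150,247],[442,234]],.03,o2))
```

```text
[0.53119456 0.03199993 0.40519723] [3.14063647e+00 6.77151994e-04 1.64354246e+00] 4.775
housing tip [279.6  37.7] 0.69 [[0.5179 0.1911 0.03  ]]
housing tip [304.  301.4] 0.68 [[ 0.5683 -0.0995  0.03  ]]
housing tip [285.4 199. ] 0.61 [[0.5363 0.0252 0.03  ]]
lane_mouth tip [284.9 199.3] 0.86 [[0.5357 0.0248 0.03  ]]
lane_end tip [277.6  37.9] 0.85 [[0.5159 0.1908 0.03  ]]
lane_end tip [174.6 270.7] 0.51 [[ 0.4118 -0.0709  0.03  ]]
rail_left tip [244.2 195.8] 0.59 [[0.4871 0.0193 0.    ]]
rail_right tip [327.9 193.7] 0.56 [[0.5878 0.0292 0.    ]]
rack tip [283.6 195. ] 0.97 [[0.5346 0.0237 0.    ]]
rack tip [414.1 222.7] 0.18 [[6.99e-01 6.00e-04 0.00e+00]]
[[ 0.5351 -0.0398  0.08  ]
 [ 0.6115 -0.0445  0.08  ]
 [ 0.6045 -0.1621  0.08  ]
 [ 0.5265 -0.1554  0.08  ]] [ 0.56940668 -0.10046381  0.08      ]
0.07657727006459719 -0.06156532710907941
0.11785204094433561 -1.6302028323748272
0.0782496107778759 3.0558722849299227
0.11597021912697483 1.4972009615972466
back edge of deck [[ 0.39609158 -0.21442038  0.03      ]
 [ 0.73332841 -0.17473388  0.03      ]]
```

View pics/wrist3.png

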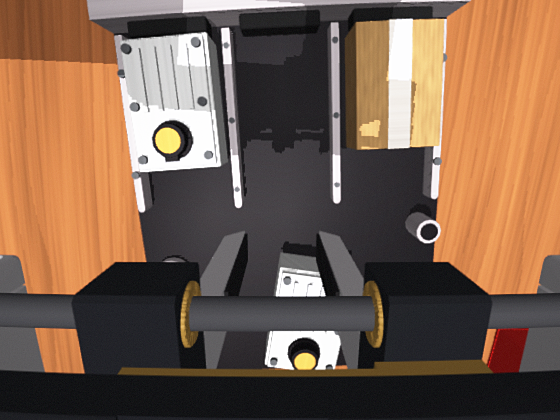

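```bash
cat > rack.py <<'E'
from h import *
import pickle
from scipy.optimize import least_squares
o,p=pickle.load(open('w3.pkl','rb'))
g=cv2.GaussianBlur(cv2.cvtColor(p['color'],cv2.COLOR_RGB2GRAY),(3,3),0)
print([list(g[r,215:250]) for r in (110,)],[list(g[r,322:350]) for r in (110,)])
def f(v):
    x,y,a=v;X=[]
    return x,y,a
def line(sub):
    q=ray(p,sub,.052,o)
    c=q.mean(0); d=np.linalg.svd(q-c)[2][0]; d*=np.sign(d[1]); return c,d
for name,(a0,a1) in {'L':((227,30),(238,200)),'R':((334,30),(336,196))}.items():
    lo,hi,me=[],[],[]
    for r in range(55,185,3):
        c=a0[0]+(a1[0]-a0[0])*(r-a0[1])/(a1[1]-a0[1])
        cols=np.arange(int(c)-9,int(c)+10); b=g[r,cols]
        s=cols[b>110]
        if len(s)>3: lo.append([s[0]-.5,r]);hi.append([s[-1]+.5,r])
    for n,e in(('lo',lo),('hi',hi)):
        c,d=line(e); print(name,n,len(e),c.round(4),np.arctan2(d[1],d[0]).round(4), 'x at y=.1:',(c[0]+d[0]/d[1]*(.1-c[1])).round(4))
print('noses',ray(p,[[239,207],[337,202]],.052,o).round(4))
E
python3 rack.py
```

```text
[[np.uint8(153), np.uint8(108), np.uint8(97), np.uint8(98), np.uint8(98), np.uint8(99), np.uint8(93), np.uint8(74), np.uint8(49), np.uint8(32), np.uint8(30), np.uint8(70), np.uint8(143), np.uint8(182), np.uint8(182), np.uint8(179), np.uint8(180), np.uint8(185), np.uint8(184), np.uint8(157), np.uint8(111), np.uint8(79), np.uint8(60), np.uint8(43), np.uint8(34), np.uint8(33), np.uint8(33), np.uint8(34), np.uint8(34), np.uint8(34), np.uint8(33), np.uint8(33), np.uint8(33), np.uint8(34), np.uint8(35)]] [[np.uint8(35), np.uint8(35), np.uint8(36), np.uint8(37), np.uint8(36), np.uint8(38), np.uint8(48), np.uint8(62), np.uint8(74), np.uint8(99), np.uint8(144), np.uint8(181), np.uint8(188), np.uint8(184), np.uint8(183), np.uint8(187), np.uint8(181), np.uint8(139), np.uint8(74), np.uint8(37), np.uint8(32), np.uint8(34), np.uint8(36), np.uint8(44), np.uint8(54), np.uint8(60), np.uint8(61), np.uint8(62)]]
L lo 44 [0.4719 0.1053 0.052 ] 1.6862 x at y=.1: 0.4725
L hi 44 [0.4804 0.1059 0.052 ] 1.6921 x at y=.1: 0.4812
R lo 43 [0.5751 0.1127 0.052 ] 1.6852 x at y=.1: 0.5766
R hi 43 [0.5836 0.1134 0.052 ] 1.6911 x at y=.1: 0.5852
noses [[0.4875 0.0176 0.052 ]
 [0.59   0.0305 0.052 ]]
```

Rack axis: yaw 1.689, mouth (0.538, 0.0245). In the rack frame the housing sits at (−128, −17) mm with yaw −0.186. First I push its right side flat with two fingers to centre and square it, then I push it from behind.

Call:
step_arm(
  commands=[
    [[-43, 34.5, 0, 0, 0, 0, 50], [-43, 34.5, 0, 0, 0, 0, 50], [-43, 34.5, 0, 0, 0, 0, 50], [0, 0, 0, 0, 0, -0.18, 50], [0, 0, 0, 0, 0, -0.18, 50], [0, 0, 0, 0, 0, -0.18, 50], [0, 0, 0, 0, 0, -0.18, 50], [0, 0, 0, 0, 0, -0.18, 50], [0, 0, 0, 0, 0, -0.18, 50], [0, 0, 0, 0, 0, -0.18, 50], [0, 0, 0, 0, 0, -0.18, 50], [0, 0, 0, 0, 0, -0.176, 50], [0, 0, 45, 0, 0, 0, 50], [0, 0, 45, 0, 0, 0, 50], [0, 0, 0, 0, 0, 0, 50]],
  ],
)

```text
time: 7.0
tool_pos: [0.643, -0.0903, 0.3092]
ee_rot: [3.138, -0.01, -3.026]
wrist_force: [-0.6, -0.0, -0.1]
width: 0.0499
finger_force: 0.0
```

```bash
cat >> h.py <<'E'
YAW=1.6887; M0=np.array([.5378,.0245]); RX=np.array([np.cos(YAW),np.sin(YAW)]); RY=np.array([-RX[1],RX[0]])
def rack(P): d=np.atleast_2d(P)[:,:2]-M0; return np.c_[d@RX,d@RY].round(4)*1000
def w(x,y,z): return np.r_[M0+x/1000*RX+y/1000*RY,z/1000]
def shot(n):
    o=robot.get_obs(); p=eyes.snapshot('wrist'); 
    import pickle; pickle.dump((o,p),open(n+'.pkl','wb')); save(p,n+'.png')
    print(n,'t',o['time'],'tcp',o['tool_pos'].round(4),'rack',rack(o['tool_pos']),'rel yaw',(o['ee_rot'][2]-YAW)%(2*np.pi),'rp',o['ee_rot'][:2])
    return o,p
E
python3 - <<'E'
from h import *
o,p=shot('wrist4'); print(o['joint_positions'].round(2))
E
```

```text
wrist4 t 7.0 tcp [ 0.643  -0.0903  0.3092] rack [[-126.4  -91. ]] rel yaw 1.5682964762018132 rp [ 3.13787765 -0.01006554]
[-0.23  0.34  1.25  0.    1.55 -1.91]
```

View pics/wrist4.png

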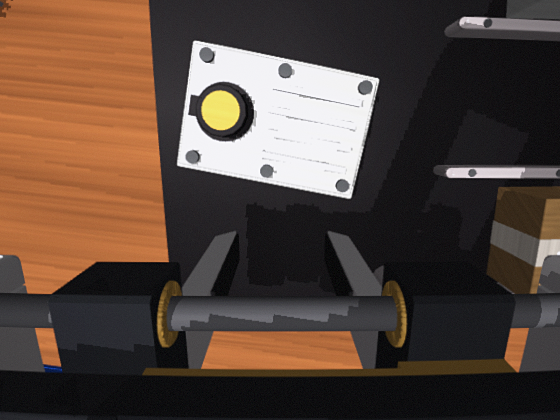

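The housing lid is clear at (193,41)–(352,198), and both fingers are on free deck beside its right side. I descend and push sideways gently.

Call:
step_arm(
  commands=[
    [[0, 0, 30, 0, 0, 0, 50], [0, 0, 29, 0, 0, 0, 50], [0, 0, 0, 0, 0, 0, 50], [6, 0, 0, 0, 0, 0, 50], [6, 0, 0, 0, 0, 0, 50], [4, 0, 0, 0, 0, 0, 50], [4, 0, 0, 0, 0, 0, 50], [4, 0, 0, 0, 0, 0, 50], [4, 0, 0, 0, 0, 0, 50], [4, 0, 0, 0, 0, 0, 50], [4, 0, 0, 0, 0, 0, 50], [2, 0, 0, 0, 0, 0, 50], [2, 0, 0, 0, 0, 0, 50], [0, 0, 0, 0, 0, 0, 50]],
  ],
)

```text
time: 8.8
tool_pos: [0.605, -0.0941, 0.2569]
ee_rot: [3.141, 0.004, -3.025]
wrist_force: [4.8, 1.6, 3.2]
width: 0.0501
finger_force: 2.3
```

Run:
```python
from h import *
o,p=shot('wrist5')
```

```text
wrist5 t 8.8 tcp [ 0.605  -0.0941  0.2569] rack [[-125.7  -52.7]] rel yaw 1.569224404494184 rp [3.14105837 0.00369448]
```

View pics/wrist5.png

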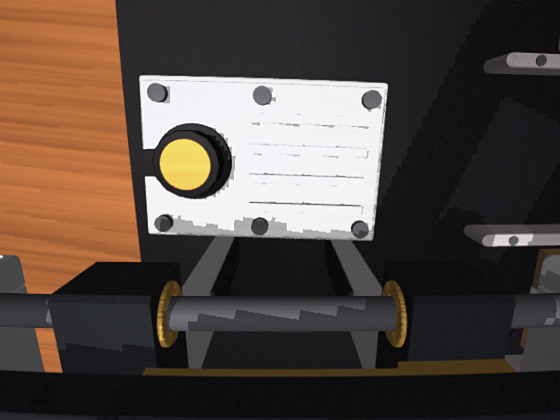

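```bash
cat >> h.py <<'E'
def pose(n,seed):
    import pickle; o,p=pickle.load(open(n+'.pkl','rb'))
    g=cv2.cvtColor(p['color'],cv2.COLOR_RGB2GRAY)
    m=(g>150).astype(np.uint8); m[p['color'].max(2).astype(int)-p['color'].min(2)>40]=0
    _,l=cv2.connectedComponents(m); h=cv2.convexHull(np.argwhere(l==l[seed[1],seed[0]])[:,::-1].astype(np.int32))[:,0]
    P=rack(ray(p,h,.08,o)); r=cv2.minAreaRect(P.astype(np.float32)); b=cv2.boxPoints(r)
    q=ray(p,h,.08,o); 
    b=b[np.argsort(b[:,0])]; 
    e=[b[np.argmax(b@v)] for v in np.array([[1,1],[1,-1],[-1,-1],[-1,1]])]
    print('housing centre',np.mean(e,0).round(1),'size',np.round(r[1],1),'yaw long',np.arctan2(*(e[0]-e[3])[::-1]).round(4),'side y',np.round([(e[0]+e[3])[1]/2,(e[1]+e[2])[1]/2],1),'front/rear',np.round([(e[0]+e[1])[0]/2,(e[2]+e[3])[0]/2],1))
E
python3 - <<'E'
from h import *
pose('wrist4',(300,160)); pose('wrist5',(300,180))
E
```

```text
housing centre [-128.   -17.4] size [ 77.1 115.6] yaw long -0.1951 side y [ 20.4 -55.2] front/rear [ -71.3 -184.6]
housing centre [-133.9   -1.5] size [ 75.9 114. ] yaw long -0.0329 side y [ 36.4 -39.4] front/rear [ -76.9 -190.9]
```

Call:
step_arm(
  commands=[
    [[1.5, 0, 0, 0, 0, 0, 50], [1.5, 0, 0, 0, 0, 0, 50], [0, 0, 0, 0, 0, 0, 50], [0, 0, 0, 0, 0, 0, 50]],
  ],
)

```text
time: 9.35
tool_pos: [0.6021, -0.0946, 0.2568]
ee_rot: [3.141, 0.004, -3.025]
wrist_force: [3.9, 2.9, 3.3]
width: 0.0501
finger_force: 2.3
```

Run:
```python
from h import *
o,p=shot('wrist6'); pose('wrist6',(300,180))
```

```text
wrist6 t 9.35 tcp [ 0.6021 -0.0946  0.2568] rack [[-125.8  -49.8]] rel yaw 1.5692379830943253 rp [3.14122744 0.00351003]
housing centre [-134.7    0.5] size [ 75.6 114.1] yaw long -0.0105 side y [ 38.3 -37.3] front/rear [ -77.7 -191.8]
```

Call:
step_arm(
  commands=[
    [[-15, 0, 0, 0, 0, 0, 50], [-15, 0, 0, 0, 0, 0, 50], [0, 0, -40, 0, 0, 0, 50], [0, -20, -30, 0, 0, 0, 50], [0, -40, 0, 0, 0, 0, 50], [0, -40, 0, 0, 0, 0, 50], [40, 0, 0, 0, 0, 0.174, 50], [0, 0, 0, 0, 0, 0.174, 50], [0, 0, 0, 0, 0, 0.174, 50], [0, 0, 0, 0, 0, 0.174, 50], [0, 0, 0, 0, 0, 0.174, 50], [0, 0, 0, 0, 0, 0.174, 50], [0, 0, 0, 0, 0, 0.174, 50], [0, 0, 0, 0, 0, 0.174, 50], [0, 0, 0, 0, 0, 0.177, 50], [0, -20, 0, 0, 0, 0, 50], [0, -20, 0, 0, 0, 0, 50], [0, 0, 0, 0, 0, 0, 50], [0, 0, 0, 0, 0, 0, 50]],
  ],
)

```text
time: 11.78
tool_pos: [0.5634, -0.2003, 0.3253]
ee_rot: [-3.14, -0.0, 1.689]
wrist_force: [-0.0, 0.5, -0.2]
width: 0.0498
finger_force: 0.0
```

Run:
```python
from h import *
o,p=shot('wrist7'); pose('wrist7',(282,130))
```

```text
wrist7 t 11.775 tcp [ 0.5634 -0.2003  0.3253] rack [[-226.2    1. ]] rel yaw 6.283139098605968 rp [-3.14044884e+00 -1.98251793e-04]
housing centre [-240.7    4.2] size [336.7 506.4] yaw long 0.0024 side y [ 257.4 -249. ] front/rear [ -72.4 -409.1]
```

View pics/wrist7.png

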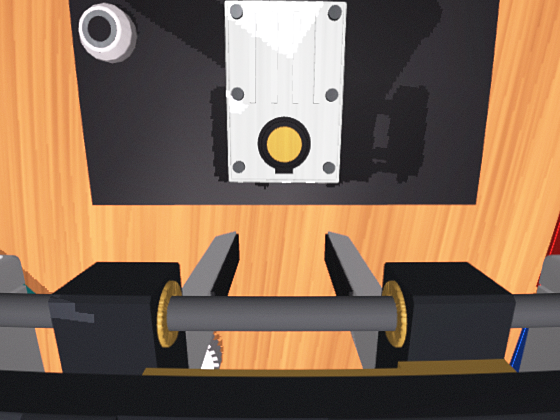

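Call:
step_arm(
  commands=[
    [[0, 0, 35, 0, 0, 0, 50], [0, 0, 34, 0, 0, 0, 50], [0, 0, 0, 0, 0, 0, 50], [8, 0, 0, 0, 0, 0, 50], [8, 0, 0, 0, 0, 0, 50], [4, 0, 0, 0, 0, 0, 50], [4, 0, 0, 0, 0, 0, 50], [6, 0, 0, 0, 0, 0, 50], [6, 0, 0, 0, 0, 0, 50], [6, 0, 0, 0, 0, 0, 50], [6, 0, 0, 0, 0, 0, 50], [6, 0, 0, 0, 0, 0, 50], [6, 0, 0, 0, 0, 0, 50], [6, 0, 0, 0, 0, 0, 50], [6, 0, 0, 0, 0, 0, 50], [0, 0, 0, 0, 0, 0, 50]],
  ],
)

```text
time: 13.82
tool_pos: [0.5553, -0.1293, 0.2583]
ee_rot: [3.139, 0.003, 1.689]
wrist_force: [0.8, -4.7, 4.4]
width: 0.0501
finger_force: 2.2
```

Run:
```python
from h import *
o,p=shot('wrist8')
```

```text
wrist8 t 13.825 tcp [ 0.5553 -0.1293  0.2583] rack [[-154.8    0.7]] rel yaw 6.283178725045833 rp [3.13889526 0.00314056]
```

View pics/wrist8.png

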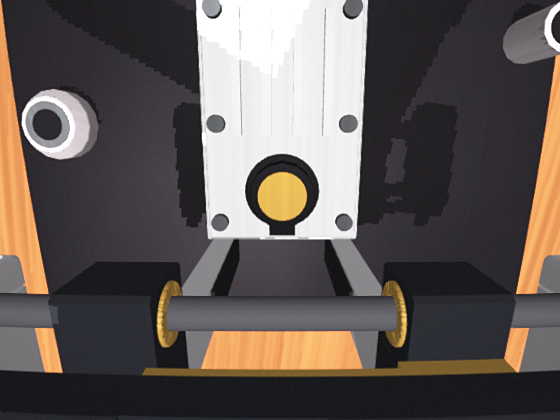

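The housing is squarely in the fingers (lid columns 208–356 at its rear, centre 282 both front and rear) and clear of bearing and socket. I push it into the mouth.

Call:
step_arm(
  commands=[
    [[5, 0, 0, 0, 0, 0, 50], [6, 0, 0, 0, 0, 0, 50], [6, 0, 0, 0, 0, 0, 50], [6, 0, 0, 0, 0, 0, 50], [6, 0, 0, 0, 0, 0, 50], [6, 0, 0, 0, 0, 0, 50], [6, 0, 0, 0, 0, 0, 50], [6, 0, 0, 0, 0, 0, 50], [6, 0, 0, 0, 0, 0, 50], [6, 0, 0, 0, 0, 0, 50], [6, 0, 0, 0, 0, 0, 50], [6, 0, 0, 0, 0, 0, 50], [6, 0, 0, 0, 0, 0, 50], [3, 0, 0, 0, 0, 0, 50], [0, 0, 0, 0, 0, 0, 50]],
  ],
)

```text
time: 15.75
tool_pos: [0.5459, -0.0501, 0.2581]
ee_rot: [3.139, 0.003, 1.689]
wrist_force: [0.8, -4.9, 5.7]
width: 0.0499
finger_force: 3.0
```

Run:
```python
from h import *
o,p=shot('wrist9')
```

```text
wrist9 t 15.75 tcp [ 0.5459 -0.0501  0.2581] rack [[-75.1   0.7]] rel yaw 6.282999726973533 rp [3.13932385 0.00340157]
```

View pics/wrist9.png

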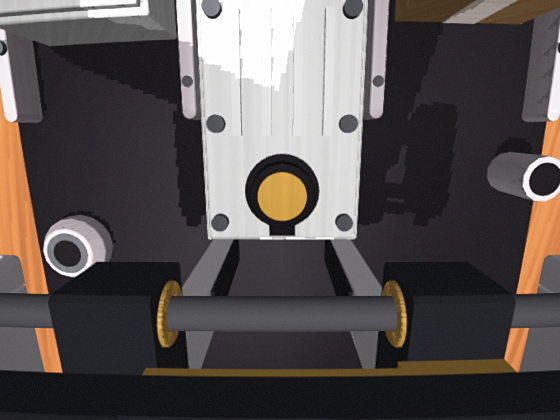

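The housing is between the rails with even gaps (rail outer edges ≈ columns 182 and 385, housing centre 282). I continue down the lane.

Call:
step_arm(
  commands=[
    [[5, 0, 0, 0, 0, 0, 50], [6, 0, 0, 0, 0, 0, 50], [6, 0, 0, 0, 0, 0, 50], [6, 0, 0, 0, 0, 0, 50], [6, 0, 0, 0, 0, 0, 50], [6, 0, 0, 0, 0, 0, 50], [6, 0, 0, 0, 0, 0, 50], [6, 0, 0, 0, 0, 0, 50], [6, 0, 0, 0, 0, 0, 50], [6, 0, 0, 0, 0, 0, 50], [6, 0, 0, 0, 0, 0, 50], [6, 0, 0, 0, 0, 0, 50], [6, 0, 0, 0, 0, 0, 50], [6, 0, 0, 0, 0, 0, 50], [6, 0, 0, 0, 0, 0, 50], [6, 0, 0, 0, 0, 0, 50], [6, 0, 0, 0, 0, 0, 50], [4, 0, 0, 0, 0, 0, 50], [0, 0, 0, 0, 0, 0, 50]],
  ],
)

```text
time: 18.18
tool_pos: [0.5335, 0.0541, 0.258]
ee_rot: [3.14, 0.003, 1.689]
wrist_force: [0.4, -6.3, 4.6]
width: 0.0498
finger_force: 3.1
```

Call:
step_arm(
  commands=[
    [[2, 0, 0, 0, 0, 0, 50], [2, 0, 0, 0, 0, 0, 50], [2, 0, 0, 0, 0, 0, 50], [0, 0, 0, 0, 0, 0, 50]],
  ],
)

```text
time: 18.68
tool_pos: [0.5328, 0.0598, 0.258]
ee_rot: [3.14, 0.004, 1.688]
wrist_force: [1.3, -6.7, 5.2]
width: 0.0505
finger_force: 3.4
```

Call:
step_arm(
  commands=[
    [[1, 0, 0, 0, 0, 0, 50], [1, 0, 0, 0, 0, 0, 50], [1, 0, 0, 0, 0, 0, 50], [0, 0, 0, 0, 0, 0, 50]],
  ],
)

```text
time: 19.18
tool_pos: [0.5325, 0.0626, 0.258]
ee_rot: [3.14, 0.004, 1.688]
wrist_force: [1.0, -8.2, 4.9]
width: 0.0499
finger_force: 3.9
```

Run:
```python
from h import *
o,p=shot('wrist10'); print(o['wrist_force'])
```

```text
wrist10 t 19.175 tcp [0.5325 0.0626 0.258 ] rack [[38.4  0.8]] rel yaw 6.28268376736388 rp [3.14005149 0.00447805]
[ 1.00221142 -8.17555568  4.88050058]
```

Call:
step_arm(
  commands=[
    [[1, 0, 0, 0, 0, 0, 50], [0.5, 0, 0, 0, 0, 0, 50], [0, 0, 0, 0, 0, 0, 50]],
  ],
)

```text
time: 19.6
tool_pos: [0.5324, 0.0631, 0.258]
ee_rot: [3.14, 0.007, 1.688]
wrist_force: [1.1, -10.5, 5.3]
width: 0.0499
finger_force: 5.5
```

Call:
step_arm(
  commands=[
    [[1, 0, 0, 0, 0, 0, 50], [0.5, 0, 0, 0, 0, 0, 50], [0, 0, 0, 0, 0, 0, 50]],
  ],
)

```text
time: 19.98
tool_pos: [0.5324, 0.0637, 0.258]
ee_rot: [3.14, 0.01, 1.688]
wrist_force: [1.1, -13.7, 5.4]
width: 0.0499
finger_force: 7.1
```

Call:
step_arm(
  commands=[
    [[1.5, 0, 0, 0, 0, 0, 50], [0, 0, 0, 0, 0, 0, 50], [0, 0, 0, 0, 0, 0, 50]],
  ],
)

```text
time: 20.35
tool_pos: [0.5323, 0.0643, 0.2581]
ee_rot: [3.14, 0.013, 1.687]
wrist_force: [2.0, -17.6, 5.5]
width: 0.0499
finger_force: 8.7
```

Call:
step_arm(
  commands=[
    [[-8, 0, 0, 0, 0, 0, 50], [-20, 0, 0, 0, 0, 0, 50], [-20, 0, 0, 0, 0, 0, 50], [0, 0, -40, 0, 0, 0, 50], [0, 0, -50, 0, 0, 0, 50], [0, 0, -50, 0, 0, 0, 50], [25, 0, 0, 0, 0, 0, 50], [0, 0, 0, 0, 0, 0, 50], [0, 0, 0, 0, 0, 0, 50]],
  ],
)

```text
time: 21.48
tool_pos: [0.5342, 0.0449, 0.3953]
ee_rot: [-3.139, -0.0, 1.689]
wrist_force: [0.5, -0.0, -0.9]
width: 0.0499
finger_force: 0.0
```

Run:
```python
from h import *
o,p=shot('wrist11'); 
for r in models.tip_of(p,'housing')[:3]+models.tip_of(p,'lane_end')[:1]: print(r['confidence'],r['xy'],rack(ray(p,r['xy'],.03,o)))
```

```text
wrist11 t 21.475 tcp [0.5342 0.0449 0.3953] rack [[20.7  1.2]] rel yaw 6.283098186128125 rp [-3.13891096e+00 -5.50288534e-06]
0.74 [280.8, 110.7] [[108.3   3. ]]
0.16 [413.1, 241.2] [[ -32.6 -146.1]]
```

View pics/wrist11.png

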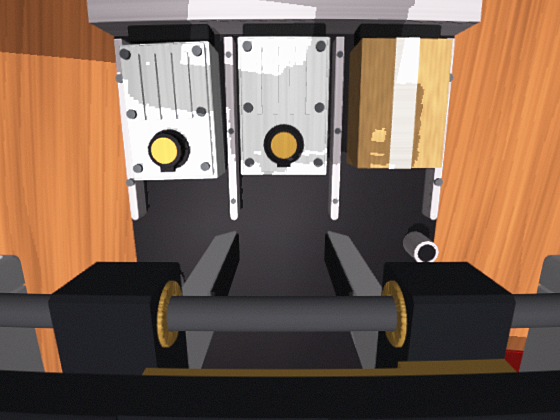

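The housing is home: its lid spans rows 37–175 and columns ≈238–328, square against the buffer, and deck shows on both sides. The neighbours and the socket are where they were. Handing in.

```bash
python3 -c "
from bench import robot
print(robot.close_job())"
```

```text
the job is handed in; nothing more can be done
None
```

I pushed the housing down the middle lane until it pressed squarely against the rubber buffer (about 18 N of push force), then handed the job in at about 21.5 s; in every picture it was clear of both rails, and no other object showed signs of moving.

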